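# Clear the deburring plate and hang up the scraper

### The arm

A 7-joint arm with a two-finger parallel gripper is mounted at the origin on the work surface. World frame = base frame: x ahead of the robot, y to its left, z up, the work surface at z = 0. Lengths are in m, angles in rad, forces in N, time in s.
With the tool pointing down it reaches from about 0.425 to 0.925 m from the base axis. Payload 6.8 kg.
Tool frame: the origin (TCP) lies between the finger pads; the fingertips stand r.tcp_to_tips ahead of it and the grasp point (between the pads) lies 3 mm ahead of it (r.tcp_to_tips is the distance from the TCP to the fingertips, in m); z points along the fingers, y is the line along which they close (so a half turn about z gives the same grasp; the last joint's range is limited). The gripper opens to 85 mm and grips with 20 to 120 N. Pads are 22 mm wide; open, the fingers measure 114 mm over their backs; the gripper's body (76 mm by 85 mm) begins 54 mm behind the grasp point. The pads swing forward as they close: fully open they stand 13 mm farther back than shut.
Start: joints at [1.137, 0.477, 0.022, 1.555, -0.011, 1.109, -0.083], TCP at [0.216, -0.64, 0.253] pointing down, gripper open.
Joint ranges: [-2.96, 2.96], [-0.34, 2.1], [-1.41, 1.46], [0.24, 2.44], [-1.37, 4.51], [0.17, 1.92], [-2.96, 2.96]. Speed limits (rad/s): [2.39, 2.39, 3.14, 3.14, 3.14, 3.14, 3.14].

### API

Orientations are given as a rotation vector (axis times angle).
In Python, from bench import r gives the robot as it stands. The module is installed in compiled form; this text tells all that it offers.
- The arm moves only by the tool step_arm, never from a script. Its argument "moves" is a list of rows, each an object of numbers: "rx", "ry", "rz": the turn, a rotation vector about the tool's x, y, z in degrees; "dx", "dy", "dz": the shift along the tool's x, y, z in mm; "gripper": the opening, from -1 (shut) to 1 (fully open). In form: [{"rx": .., "ry": .., "rz": .., "dx": .., "dy": .., "dz": .., "gripper": ..}, ...]. A call has 1 to 20 rows; each row shifts and turns the commanded pose from where the row before left it, along the tool's axes as they then stand; what a row does not reach is not made up. A row lasts 1/8 s, in which the tool goes at most 62.5 mm and 10.7 degrees, less where a joint would pass 70% of its speed; a pose out of reach is approached as far as the arm can. A call is refused whole if a number of a shift passes 62.5 or a number of a turn 10.7, either way. A call with a gripper value outside its range is refused whole. The fingers move at their own pace and stop on an object; "grip_force" is the grip in N (left out, the last holds). Time passes only in rows, so rows that do not move let the fingers close. It gives the time, the measured TCP pose, the force, the opening and the grip force at its end, in the units of the state.
- r.get_obs(): the state, without advancing time (a new reading comes with each control period).
- r.grab_frame(name): name is "scene" or "top" or "wrist"; returns the picture (480x640x3 uint8, blue, green, red); there is no depth.
- r.camera_info(name): a dict with "mtx" (3x3 intrinsics, pixels), "D" ([k1, k2, p1, p2, k3] as OpenCV has them; the pictures are not rectified), "rvec" (rotation vector, rad) and "tvec" (3), from world to camera coordinates, as OpenCV has them. Camera axes: x right, y down, z forward; pixel columns grow to the right and rows downward; lengths in m; the calibration is good to about 2 mm. A picture is of the moment at which its call begins: read the wrist's pose just before it. camera_info takes no time and is no camera call; for the wrist camera it gives the pose at the moment of the call.
- r.hand_in(): hands the job in; it is judged then, once.
The state is a dict: "clock": time; "joints": joint angles; "qvel": joint speeds; "tau": joint torques, N m; "tcp_pos": TCP position; "orientation": TCP orientation; "contact_force": force on the tool from outside, world axes, zero at the start; "moment": the same for the moment, N m; "grip_width": finger opening in m; "gripper_force": force on a finger pad.
Only numpy, scipy, OpenCV 4.12 (cv2) and the standard library are available. Lean on these libraries where they do the work, as an engineer would, in place of code of your own. Each camera call takes 0.05 s, during which the arm holds its last target. There are 200 camera calls.

### The job

Take the scraper by its grip rib and sweep all four plastic chips off the deck into the catch trough with its blade, without touching the chips with the fingers. Then hang the scraper by its eye on the free slim peg, pushed right down flat on the sloped board with the blade downhill, and let go. Leave the other things on the bench where they are.

Things in the scene. Friction and masses are not known exactly. Their poses are not given: they have to be found in the camera images.
- scraper: Loose hand scraper, 0.2 kg, flat on the bench, underside all flat. A steel bar 30 wide, 6 thick runs along its x axis, with the eye at its +x end, a wooden grip rib on its middle and a wooden blade block across its -x end. Overall 100 wide, x from -72 to +95 mm. Origin: underside, below the rib's middle; z up.
- scraper_eye (a point): Centre of the eye's hole at the underside, 75 mm along +x from the scraper's origin. The eye is a 40x40x10 mm steel plate with a 17 mm round through hole, its axis along the scraper's z.
- scraper_grip (a point): Middle of the wooden grip rib, 30 mm above the scraper's origin. The rib is 50 long (x), 16 thick (y), its top 48 mm above the underside; pinch it across y. The bar's top beside it is 6 mm above the underside.
- scraper_edge (a point): Foot of the blade's front face (looks to -x), at its middle, at the underside, 60 mm along -x from the scraper's origin. The blade is 100 wide (y), 12 thick, 26 high; a wing 12 long reaches on to -x at each end of it.
- station: Aluminium deburring plate, fixed. Deck: x 0 to 220, 134 wide, 45 above the bench, a rail 10 high along each side, none at the far end. At its near edge (x = 0) it drops into an open catch trough: x -90 to 0, 134 wide, floor 5 above the bench, near wall 28 high, side walls 45. Sizes in mm. Origin: bench level, below the middle of the drop edge; z up.
- rest: Tool rest of grey steel, fixed, with the free slim peg. Its plywood board, 130 wide, 200 long, slopes up at 35 degrees from its low edge (x = -80, 32 mm above the bench) towards +x (top edge 147 above the bench). Origin: centre of its foot; z up.
- peg: Slim bare steel peg on the rest, 14 mm diameter, standing 41 mm square out of the sloped board, last 6 mm tapered to 7 mm diameter. Origin: peg axis at the board's surface. z: along the peg away from the board, 35 degrees off vertical; x: straight up the slope. 165 mm of board lie downhill of it, 35 mm uphill.
- peg_tip (a point): Tip of the slim peg on its axis, 41 mm from the board.
- rest_tape: A second, like tool rest, whose 36 mm stout peg carries a roll of clear tape 90 in diameter (fixed): not for the scraper. Origin: centre of its foot.
- dispenser: Bystander: grey tape dispenser, 150x60x104, 1.1 kg. Origin: centre of its underside.
- pad: Bystander: stack of cardboard, 120x140x24. Origin: centre of its underside.
- bin: Bystander: empty small blue parts bin, 100x150x55. Origin: centre of its underside.
- gauge: Bystander: black gauge case, 50x90x22. Origin: centre of its underside.
- chip0: Black plastic sprue chip, 16x10x8 mm, 10 g, loose on the deck. Origin: underside.
- chip1: Black plastic sprue chip, 14x14x8 mm, 10 g, loose on the deck. Origin: underside.
- chip2: Black plastic sprue chip, 18x8x8 (L-shaped, 8 mm nub) mm, 10 g, loose on the deck. Origin: underside.
- chip3: Black plastic sprue chip, 12x16x10 mm, 10 g, loose on the deck. Origin: underside.

How it is judged:
On the way, in this order (a step that is already met when the one before it is completed fails the run):
1. all four chips lie in the catch trough (x of chip0 in the frame of station between -0.092 and 0.002 m and y of chip0 in the frame of station between -0.068 and 0.068 m and z of each of chip0, chip1, chip2, chip3 in the frame of station below 0.036 m and x of chip1 in the frame of station between -0.092 and 0.002 m and y of chip1 in the frame of station between -0.068 and 0.068 m and x of chip2 in the frame of station between -0.092 and 0.002 m and y of chip2 in the frame of station between -0.068 and 0.068 m and x of chip3 in the frame of station between -0.092 and 0.002 m and y of chip3 in the frame of station between -0.068 and 0.068 m), for 0.2 s.
2. the scraper's eye is threaded on the slim peg down to the sloped board (z of scraper_eye in the frame of peg between -0.004 and 0.008 m and x of scraper_eye in the frame of peg between -0.005 and 0.005 m and y of scraper_eye in the frame of peg between -0.005 and 0.005 m and angle between the z axis of scraper and the z axis of peg, either way round below 0.15 rad and x of scraper in the frame of peg below -0.06 m), for 0.2 s.
At the end, for the whole second after the job is handed in: All four chips lie in the catch trough; the scraper's eye is round the slim peg (hole centre within 5 mm of the peg's axis) and within 8 mm of the sloped board, the scraper flat on the board within 0.15 rad, its rib at least 60 mm downhill of the peg, at rest (all of step 1 and all of step 2 and linear speed of scraper below 0.02 m/s); the robot touches nothing.
It fails at once if a finger touches a chip (contact force between the fingers and chip0 above 0.5 N or contact force between the fingers and chip1 above 0.5 N or contact force between the fingers and chip2 above 0.5 N or contact force between the fingers and chip3 above 0.5 N).
It fails at once if a bystander is shifted more than 30 mm (distance of any of dispenser, pad, bin, gauge from where it was at the start of the episode above 0.03 m).
It also fails if it takes over 67 s, if anything falls off the work surface, if the arm or the gripper's body presses on something with over 40 N, if the wrist force passes 120 N, or if a joint passes its speed limit or range.

## Working session

There is one attempt and no reset: what is moved stays moved. The work goes in short steps, Python scripts to look and compute and a tool call to move; the robot and the scene stay as the last step left them, time stands still between calls to the robot, and variables do not carry over. Pictures are saved under pics/ and viewed, at most 10 in all, crops included, and the job is handed in when it is done.

Besides the shell and the picture viewer there is one more tool, called after "Request:" by a JSON object that holds its "fn" and its "kwargs". step_arm: Moves the arm, as the interface text tells. Its arguments: {"type":"object","properties":{"moves":{"type":"array","items":{"type":"object","properties":{"rx":{"type":"number"},"ry":{"type":"number"},"rz":{"type":"number"},"dx":{"type":"number"},"dy":{"type":"number"},"dz":{"type":"number"},"gripper":{"type":"number"}}}},"grip_force":{"type":"number"}},"required":["moves"]}

```bash
mkdir -p pics; python3 - <<'E'
from bench import r
import cv2,numpy as np
o=r.get_obs();print({k:np.round(v,3) for k,v in o.items()},r.tcp_to_tips)
for n in("scene","top","wrist"):
    im=r.grab_frame(n);cv2.imwrite(f"pics/{n}0.png",im)
    c=r.camera_info(n);print(n,{k:np.round(v,4).tolist() for k,v in c.items()})
    R=cv2.Rodrigues(np.array(c['rvec'],float))[0];print(-R.T@np.array(c['tvec']).ravel())
E
```

```text
{'clock': np.float64(0.0), 'joints': array([ 1.137,  0.478,  0.022,  1.556, -0.012,  1.109, -0.083]), 'qvel': array([ 0.   ,  0.002,  0.   , -0.   ,  0.002, -0.004, -0.001]), 'tau': array([-1.0000e-03, -5.9645e+01,  1.6070e+00, -2.8119e+01,  1.3000e-02,
        9.0000e-03, -0.0000e+00]), 'tcp_pos': array([ 0.216, -0.639,  0.252]), 'orientation': array([-3.098e+00, -5.090e-01,  1.000e-03]), 'contact_force': array([-0.445, -0.239,  0.249]), 'moment': array([ 0.003, -0.01 ,  0.026]), 'gripper_force': np.float64(0.0), 'grip_width': np.float64(0.085)} 0.022
scene {'mtx': [[537.8418, 0.0, 323.9454], [0.0, 537.8418, 245.2818], [0.0, 0.0, 1.0]], 'D': [-0.057, 0.0, 0.0, 0.0, 0.0], 'rvec': [2.1327, 0.9877, -0.4622], 'tvec': [-0.2932, -0.1914, 1.6841]}
[ 1.25782194 -0.64461245  0.98034651]
top {'mtx': [[447.6944, 0.0, 321.7746], [0.0, 447.6944, 236.8145], [0.0, 0.0, 1.0]], 'D': [-0.033, 0.0, 0.0, 0.0, 0.0], 'rvec': [2.1625, -2.2087, 0.0949], 'tvec': [-0.0311, 0.5429, 1.2059]}
[ 0.44648327 -0.03081783  1.24485642]
wrist {'mtx': [[414.1247, 0.0, 315.9616], [0.0, 414.1247, 237.2399], [0.0, 0.0, 1.0]], 'D': [-0.0933, 0.0, 0.0, 0.0, 0.0], 'rvec': [-2.3313, 1.672, 0.2741], 'tvec': [-0.6745, -0.0415, 0.3818]}
[ 0.29334779 -0.61373501  0.37375655]
```

View pics/top0.png

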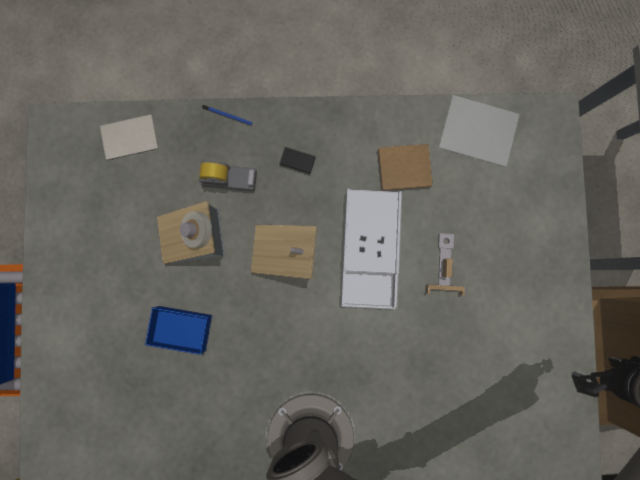

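View pics/scene0.png

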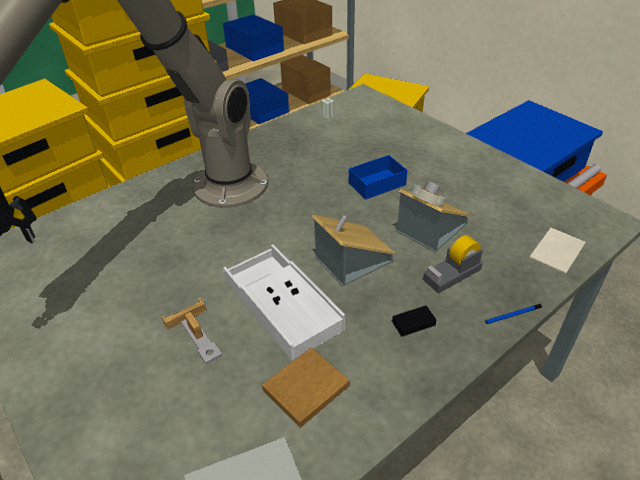

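```bash
cat >h.py <<'E'
import cv2,numpy as np
from bench import r
def cam(n):
    c=r.camera_info(n);R=cv2.Rodrigues(np.array(c['rvec'],float))[0];t=np.array(c['tvec'],float).ravel()
    return np.array(c['mtx'],float),np.array(c['D'],float),R,t
def rays(C,px):
    K,D,R,t=C;u=cv2.undistortPoints(np.array(px,float).reshape(-1,1,2),K,D).reshape(-1,2)
    return -R.T@t,np.c_[u,np.ones(len(u))]@R
def onz(C,px,z):
    c,d=rays(C,px);return c+d*((z-c[2])/d[:,2])[:,None]
def onplane(C,px,p,n):
    c,d=rays(C,px);return c+d*(((p-c)@n)/(d@n))[:,None]
def proj(C,P):
    K,D,R,t=C;return cv2.projectPoints(np.array(P,float).reshape(-1,1,3),cv2.Rodrigues(R)[0],t,K,D)[0].reshape(-1,2)
def blobs(m,amin):
    cs,_=cv2.findContours(m.astype(np.uint8),cv2.RETR_EXTERNAL,cv2.CHAIN_APPROX_NONE)
    return sorted([c for c in cs if cv2.contourArea(c)>=amin],key=cv2.contourArea,reverse=True)
E
python3 - <<'E'
from h import *
C=cam("top");im=cv2.imread("pics/top0.png");hsv=cv2.cvtColor(im,cv2.COLOR_BGR2HSV)
np.set_printoptions(precision=4,suppress=True)
wood=(hsv[...,0]>8)&(hsv[...,0]<25)&(hsv[...,1]>70)
for b in blobs(wood[150:310,150:480],20):
    b=b+[150,150];q=cv2.minAreaRect(b);print("wood",cv2.contourArea(b),q,onz(C,cv2.boxPoints(q),.026)[:,:2].tolist())
wh=(im.min(2)>135)&(hsv[...,1]<40)
for b in blobs(wh[150:340,300:420],500):
    b=b+[300,150];q=cv2.minAreaRect(b);print("white",cv2.contourArea(b),q,onz(C,cv2.boxPoints(q),.05)[:,:2].tolist())
bk=im.max(2)<70
for b in blobs(bk[210:275,345:400],4):
    b=b+[345,210];print("chip",cv2.contourArea(b),onz(C,b.reshape(-1,2).mean(0),.053))
st=cv2.resize(im[180:320,230:480],None,fx=3.2,fy=3.2,interpolation=cv2.INTER_CUBIC);cv2.imwrite("pics/c1.png",st)
E
```

```text
wood 2917.0 ((283.2303466796875, 249.33148193359375), (60.63041305541992, 52.2872200012207), 5.440331935882568) [[0.44868806852279686, 0.15272878849753524], [0.5904780620498471, 0.1378399081169232], [0.5712355185247785, -0.027040073918445196], [0.42971140943672087, -0.010701606143984053]]
wood 1847.5 ((405.194091796875, 168.02352905273438), (39.95887756347656, 51.003173828125), 85.60128784179688) [[0.7803922121276117, -0.20468625327614248], [0.789134177435105, -0.3472671885095959], [0.6764336016509818, -0.35098437802677335], [0.6681122357387657, -0.20950817791563356]]
wood 1473.0 ((185.1117706298828, 232.2529296875), (51.30405044555664, 56.07652282714844), 77.47119140625) [[0.6162283113753572, 0.4219560337038494], [0.6466773798815294, 0.2710656353400598], [0.5082778140600132, 0.2408284723890139], [0.4781919422685734, 0.39035937562470047]]
wood 406.5 ((213.31097412109375, 170.7012176513672), (27.71831512451172, 17.22732162475586), 6.340191841125488) [[0.7124570641298218, 0.2941582555112849], [0.7605109714132876, 0.2890067670587444], [0.7501793349076129, 0.21256872510714836], [0.702214
[... 414 characters left out ...]
], [0.47352942970921336, -0.3944986327645952], [0.427234248023687, -0.3925174399749507], [0.42767925225956543, -0.373295931232642]]
wood 36.0 ((193.31552124023438, 229.36380004882812), (19.20210075378418, 9.630412101745605), 86.633544921875) [[0.5954050079932874, 0.323218224245028], [0.5964029446654016, 0.29679317293858914], [0.5436536925920168, 0.293676740402181], [0.5426517717055444, 0.32001066402163714]]
white 6229.0 ((371.67559814453125, 248.69384765625), (55.30298614501953, 117.00557708740234), 2.82712459564209) [[0.3556630935393339, -0.08972182888339453], [0.6682834104750626, -0.11307323019389678], [0.6579530224312498, -0.26246890599662176], [0.34509774638084706, -0.23609757477547585]]
```

View pics/c1.png

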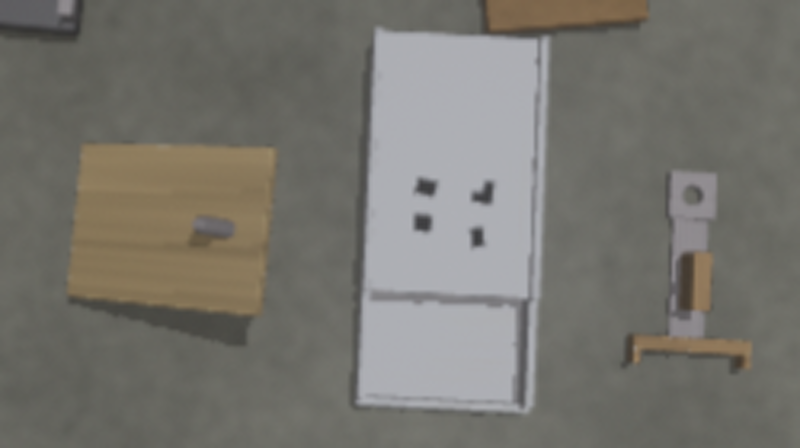

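Request:
{"fn": "step_arm", "kwargs": {"moves": [{"dx": 38, "dy": -21}, {"dx": 38, "dy": -21}, {"dx": 38, "dy": -21}, {"dx": 38, "dy": -21}, {"dx": 38, "dy": -21}, {"dx": 38, "dy": -21}, {"dx": 38, "dy": -21}, {"dx": 38, "dy": -21}, {"rz": -10}, {"rz": -10}, {"rz": -10}, {"rz": -10}, {"rz": -10}, {"rz": -10}, {"rz": -10}, {"rz": -10}]}}

```text
invalid input at $.moves[0]: expected keys rx, ry, rz, dx, dy, dz, gripper
```

Request:
{"fn": "step_arm", "kwargs": {"moves": [{"rz": -10}, {"rz": -10}, {"rz": -10}, {"rz": -10}, {"rz": -10}, {"rz": -10}, {"rz": -10}, {"rz": -6}]}}

```text
invalid input at $.moves[0]: expected keys rx, ry, rz, dx, dy, dz, gripper
```

```bash
python3 - <<'E'
from h import *
np.set_printoptions(precision=4,suppress=True)
o=r.get_obs();print(o['joints'],o['tcp_pos'],cv2.Rodrigues(o['orientation'])[0])
cv2.imwrite("pics/w1.png",r.grab_frame("wrist"))
E
```

```text
[ 1.1369  0.4776  0.0224  1.5562 -0.0115  1.1093 -0.0831] [ 0.2159 -0.6391  0.2526] [[ 0.9474  0.3201 -0.0005]
 [ 0.3201 -0.9474  0.0013]
 [-0.0001 -0.0014 -1.    ]]
```

View pics/w1.png

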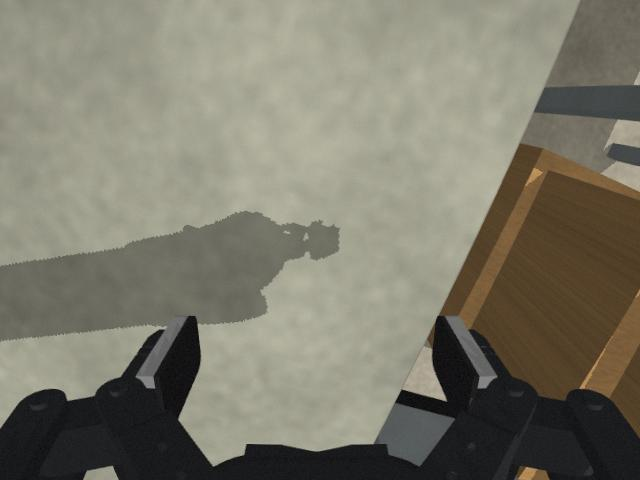

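Request:
{"fn": "step_arm", "kwargs": {"moves": [{"dx": 46, "dy": -14, "dz": 0, "rx": 0, "ry": 0, "rz": 0, "gripper": 1}, {"dx": 46, "dy": -14, "dz": 0, "rx": 0, "ry": 0, "rz": 0, "gripper": 1}, {"dx": 46, "dy": -14, "dz": 0, "rx": 0, "ry": 0, "rz": 0, "gripper": 1}, {"dx": 46, "dy": -14, "dz": 0, "rx": 0, "ry": 0, "rz": 0, "gripper": 1}, {"dx": 46, "dy": -14, "dz": 0, "rx": 0, "ry": 0, "rz": 0, "gripper": 1}, {"dx": 46, "dy": -14, "dz": 0, "rx": 0, "ry": 0, "rz": 0, "gripper": 1}, {"dx": 46, "dy": -14, "dz": 0, "rx": 0, "ry": 0, "rz": 0, "gripper": 1}, {"dx": 46, "dy": -14, "dz": 0, "rx": 0, "ry": 0, "rz": 0, "gripper": 1}, {"dx": 46, "dy": -14, "dz": 0, "rx": 0, "ry": 0, "rz": 0, "gripper": 1}]}}

```text
clock: 1.32
tcp_pos: [0.569, -0.3866, 0.2531]
orientation: [-3.1, -0.509, 0.0]
contact_force: [0.5, -0.5, 0.6]
grip_width: 0.0854
gripper_force: 0.0
```

Request:
{"fn": "step_arm", "kwargs": {"moves": [{"dx": 0, "dy": 0, "dz": 0, "rx": 0, "ry": 0, "rz": -10, "gripper": 1}, {"dx": 0, "dy": 0, "dz": 0, "rx": 0, "ry": 0, "rz": -10, "gripper": 1}, {"dx": 0, "dy": 0, "dz": 0, "rx": 0, "ry": 0, "rz": -10, "gripper": 1}, {"dx": 0, "dy": 0, "dz": 0, "rx": 0, "ry": 0, "rz": -10, "gripper": 1}, {"dx": 0, "dy": 0, "dz": 0, "rx": 0, "ry": 0, "rz": -10, "gripper": 1}, {"dx": 0, "dy": 0, "dz": 0, "rx": 0, "ry": 0, "rz": -10, "gripper": 1}, {"dx": 0, "dy": 0, "dz": 0, "rx": 0, "ry": 0, "rz": -10, "gripper": 1}, {"dx": 0, "dy": 0, "dz": 0, "rx": 0, "ry": 0, "rz": -10, "gripper": 1}, {"dx": 0, "dy": 0, "dz": 0, "rx": 0, "ry": 0, "rz": -10, "gripper": 1}, {"dx": 0, "dy": 0, "dz": 0, "rx": 0, "ry": 0, "rz": -10, "gripper": 1}, {"dx": 0, "dy": 0, "dz": 0, "rx": 0, "ry": 0, "rz": -10, "gripper": 1}, {"dx": 0, "dy": 0, "dz": 0, "rx": 0, "ry": 0, "rz": -10, "gripper": 1}, {"dx": 0, "dy": 0, "dz": 0, "rx": 0, "ry": 0, "rz": -10, "gripper": 1}, {"dx": 0, "dy": 0, "dz": 0, "rx": 0, "ry": 0, "rz": -10, "gripper": 1}, {"dx": 0, "dy": 0, "dz": 0, "rx": 0, "ry": 0, "rz": -10, "gripper": 1}, {"dx": 0, "dy": 0, "dz": 0, "rx": 0, "ry": 0, "rz": -6, "gripper": 1}, {"dx": 0, "dy": 0, "dz": 0, "rx": 0, "ry": 0, "rz": 0, "gripper": 1}]}}

```text
clock: 3.45
tcp_pos: [0.5677, -0.3878, 0.2529]
orientation: [-0.148, -3.138, -0.001]
contact_force: [0.3, -0.3, 0.5]
grip_width: 0.0855
gripper_force: 0.0
```

```bash
python3 - <<'E'
from h import *
np.set_printoptions(precision=4,suppress=True)
o=r.get_obs();print(o['clock'],o['joints'],o['tcp_pos'],cv2.Rodrigues(o['orientation'])[0])
C=cam("wrist");im=r.grab_frame("wrist");cv2.imwrite("pics/w1.png",im);np.savez("w1.npz",*C)
E
```

```text
3.45 [ 0.9468  0.583  -0.6626  1.4857  0.3713  1.2015  1.706 ] [ 0.5677 -0.3878  0.2529] [[-0.9955  0.0942 -0.0005]
 [ 0.0942  0.9955  0.0005]
 [ 0.0005  0.0004 -1.    ]]
```

View pics/w1.png

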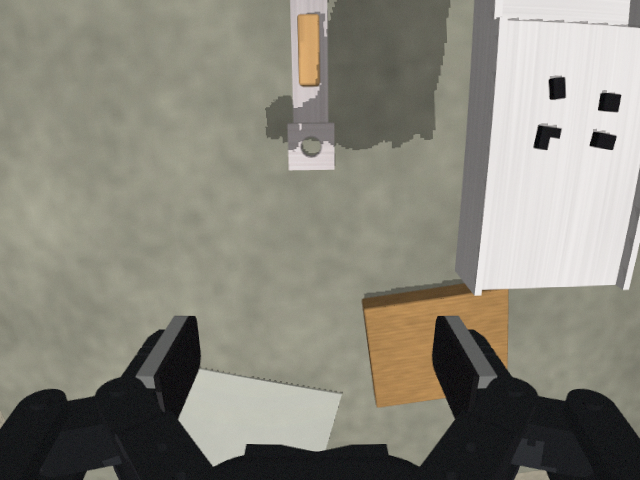

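```bash
python3 - <<'E'
from h import *
np.set_printoptions(precision=4,suppress=True)
z=np.load("w1.npz");C=[z[f"arr_{i}"] for i in range(4)];im=cv2.imread("pics/w1.png");g=im.max(2).astype(int);hsv=cv2.cvtColor(im,cv2.COLOR_BGR2HSV)
w=(hsv[:100,250:350,0]>8)&(hsv[:100,250:350,0]<25)&(hsv[:100,250:350,1]>100)
print("rib V",np.percentile(hsv[:100,250:350,2][w],[5,25,50,75,95]))
for th in(0,200):
  for b in blobs(w&(hsv[:100,250:350,2]>th),200):
    b=b+[250,0];q=cv2.minAreaRect(b);print(th,q,onz(C,cv2.boxPoints(q),.048)[:,:2].tolist(),onz(C,[q[0]],.048))
for y in(10,30,50,70,90,140,155,165):
    s=im[y,275:345].astype(int);d=np.abs(np.diff(s,axis=0)).sum(1);print(y,[(275+i+.5,d[i]) for i in np.where(d>60)[0]])
# station edges
for y in(60,110,160,210,260):
    s=im[y,430:640].astype(int);d=np.abs(np.diff(s,axis=0)).sum(1);print(y,[(430+i+.5,int(d[i])) for i in np.where(d>70)[0]])
for x in(510,550,590,620):
    s=im[:,x].astype(int);d=np.abs(np.diff(s,axis=0)).sum(1);print("col",x,[(i+.5,int(d[i])) for i in np.where(d>60)[0] if i<40 or 270<i<310])
bk=im.max(2)<60
for b in blobs(bk[60:170,500:640],30):
    b=b+[500,60];print("chip",cv2.contourArea(b),onz(C,b.reshape(-1,2),.049)[:,:2].min(0),onz(C,b.reshape(-1,2),.049)[:,:2].max(0))
E
```

```text
rib V [155. 200. 210. 213. 219.]
0 ((308.27862548828125, 49.55113220214844), (71.16564178466797, 20.505353927612305), 89.09062194824219) [[0.4250517259683753, -0.3877722863808339], [0.4262484998076635, -0.3730276690528225], [0.4758891947207678, -0.3768151477746563], [0.47466204986315785, -0.3921113822153838]] [[ 0.4501 -0.3824  0.048 ]]
200 ((308.4999694824219, 48.99999237060547), (16.999996185302734, 65.99998474121094), 0.0) [[0.4724075104938696, -0.39081734209662017], [0.4264972992170376, -0.38607957085839917], [0.42767126598984695, -0.37386070432240354], [0.47361727602855114, -0.37817609714632]] [[ 0.4498 -0.3822  0.048 ]]
10 [(np.float64(289.5), np.int64(113)), (np.float64(326.5), np.int64(157)), (np.float64(332.5), np.int64(93))]
30 [(np.float64(290.5), np.int64(150)), (np.float64(296.5), np.int64(129)), (np.float64(297.5), np.int64(71)), (np.float64(317.5), np.int64(67)), (np.float64(318.5), np.int64(66)), (np.float64(323.5), np.int64(166)), (np.float64(325.5), np.int64(147)), (np.float64(326.5), np.int64(117))]
50 [(np.float64(290.5), np.int64(91)), (np.float64(291.5), np.int6
[... 1739 characters left out ...]
)]
col 510 [(np.float64(17.5), 116), (np.float64(18.5), 120), (np.float64(19.5), 125), (np.float64(20.5), 118), (np.float64(287.5), 86), (np.float64(288.5), 197)]
col 550 [(np.float64(19.5), 114), (np.float64(20.5), 126), (np.float64(21.5), 207), (np.float64(286.5), 220), (np.float64(287.5), 90)]
col 590 [(np.float64(22.5), 88), (np.float64(24.5), 93), (np.float64(284.5), 81), (np.float64(285.5), 153)]
col 620 [(np.float64(23.5), 63), (np.float64(24.5), 139), (np.float64(25.5), 71), (np.float64(26.5), 127)]
chip 339.0 [ 0.5197 -0.2105] [ 0.5382 -0.1892]
chip 305.0 [ 0.497  -0.1576] [ 0.5116 -0.1387]
chip 297.0 [ 0.5273 -0.1625] [ 0.542  -0.1402]
chip 275.5 [ 0.4838 -0.2004] [ 0.499  -0.1874]
```

```bash
python3 - <<'E'
from h import *
np.set_printoptions(precision=4,suppress=True)
z=np.load("w1.npz");C=[z[f"arr_{i}"] for i in range(4)]
def ln(P):
    vx,vy,x,y=cv2.fitLine(np.float32(P[:,:2]),cv2.DIST_L2,0,.01,.01).ravel();s=np.sign(vx if abs(vx)>.5 else vy);return np.degrees(np.arctan2(vy*s,vx*s)),x,y
L=onz(C,[(289.5,10),(290.5,30),(291,50),(291.7,70),(292.2,90)],.006);Rr=onz(C,[(326.5,10),(327,30),(327.5,50),(327.6,70),(327.7,90)],.006)
print("bar",ln(L),ln(Rr),(L+Rr)/2);e=onz(C,[(288.2,155),(334.2,155),(288.2,165),(334.2,165),(311,170),(310.7,155)],.01);print("eye",e)
print("rail",ln(onz(C,[(496.3,60),(492.8,110),(488.3,160),(483.2,210),(478,260)],.055)),onz(C,[(496.3,60),(478,260)],.055))
print("railR",onz(C,[(631.3,210),(620.5,260),(629.3,260),(635.3,260)],.055))
print("far",ln(onz(C,[(510,288.2),(550,286.7),(590,285.2)],.045)),"drop",ln(onz(C,[(510,20),(550,21.5),(590,24),(620,26)],.045)),ln(onz(C,[(510,17.5),(550,19.5),(590,22),(620,24.5)],.045)))
E
```

```text
bar (np.float32(-4.190716), np.float32(0.44458523), np.float32(-0.3969509)) (np.float32(-4.150804), np.float32(0.4474536), np.float32(-0.3670021)) [[ 0.4147 -0.3798  0.006 ]
 [ 0.4302 -0.3807  0.006 ]
 [ 0.4458 -0.3819  0.006 ]
 [ 0.4617 -0.3831  0.006 ]
 [ 0.4778 -0.3844  0.006 ]]
eye [[ 0.5302 -0.4086  0.01  ]
 [ 0.534  -0.3686  0.01  ]
 [ 0.5389 -0.4096  0.01  ]
 [ 0.5428 -0.3693  0.01  ]
 [ 0.5452 -0.3901  0.01  ]
 [ 0.5321 -0.389   0.01  ]]
rail (np.float32(-4.136946), np.float32(0.54481286), np.float32(-0.25064674)) [[ 0.4686 -0.2452  0.055 ]
 [ 0.6259 -0.2565  0.055 ]]
railR [[ 0.594  -0.122   0.055 ]
 [ 0.6392 -0.1255  0.055 ]
 [ 0.6402 -0.1167  0.055 ]
 [ 0.6408 -0.1106  0.055 ]]
far (np.float32(85.89094), np.float32(0.6632899), np.float32(-0.18368271)) drop (np.float32(85.82122), np.float32(0.4432224), np.float32(-0.18334512)) (np.float32(85.4655), np.float32(0.44176608), np.float32(-0.18337166))
```

Request:
{"fn": "step_arm", "kwargs": {"moves": [{"dx": 0, "dy": 0, "dz": 0, "rx": 0, "ry": 0, "rz": -1.2, "gripper": 1}, {"dx": 40, "dy": -1, "dz": 0, "rx": 0, "ry": 0, "rz": 0, "gripper": 1}, {"dx": 40, "dy": -1, "dz": 0, "rx": 0, "ry": 0, "rz": 0, "gripper": 1}, {"dx": 38, "dy": -1, "dz": 0, "rx": 0, "ry": 0, "rz": 0, "gripper": 1}, {"dx": 0, "dy": 0, "dz": 45, "rx": 0, "ry": 0, "rz": 0, "gripper": 1}, {"dx": 0, "dy": 0, "dz": 45, "rx": 0, "ry": 0, "rz": 0, "gripper": 1}, {"dx": 0, "dy": 0, "dz": 45, "rx": 0, "ry": 0, "rz": 0, "gripper": 1}, {"dx": 0, "dy": 0, "dz": 45, "rx": 0, "ry": 0, "rz": 0, "gripper": 1}, {"dx": 0, "dy": 0, "dz": 14, "rx": 0, "ry": 0, "rz": 0, "gripper": 1}, {"dx": 0, "dy": 0, "dz": 0, "rx": 0, "ry": 0, "rz": 0, "gripper": 1}, {"dx": 0, "dy": 0, "dz": 0, "rx": 0, "ry": 0, "rz": 0, "gripper": 1}]}}

```text
clock: 4.88
tcp_pos: [0.4513, -0.3828, 0.0612]
orientation: [0.113, 3.137, -0.003]
contact_force: [0.8, 0.8, 0.1]
grip_width: 0.0854
gripper_force: 0.0
```

```bash
python3 - <<'E'
from h import *
np.set_printoptions(precision=4,suppress=True)
o=r.get_obs();print(o['joints'],o['tcp_pos'],cv2.Rodrigues(o['orientation'])[0])
C=cam("wrist");im=r.grab_frame("wrist");cv2.imwrite("pics/w2.png",im);np.savez("w2.npz",*C)
E
```

```text
[ 1.0352  0.6563 -0.5846  1.868   0.5075  0.7663  1.6709] [ 0.4513 -0.3828  0.0612] [[-0.9974  0.0722  0.0025]
 [ 0.0722  0.9974 -0.0019]
 [-0.0026 -0.0017 -1.    ]]
```

View pics/w2.png

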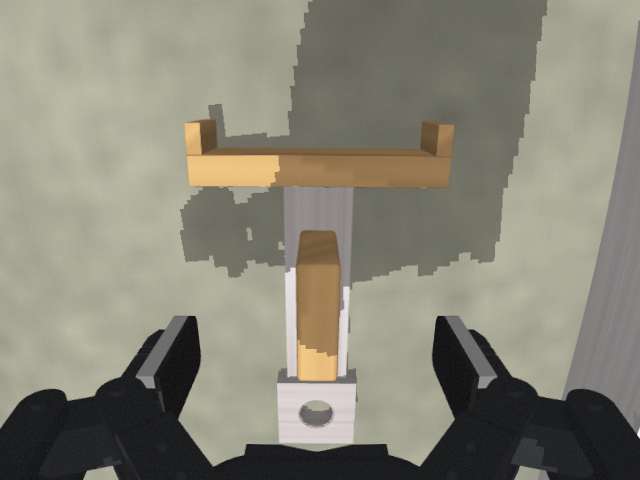

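Request:
{"fn": "step_arm", "kwargs": {"grip_force": 60, "moves": [{"dx": 1, "dy": 0, "dz": 14, "rx": 0, "ry": 0, "rz": 0, "gripper": 1}, {"dx": 0, "dy": 0, "dz": 13, "rx": 0, "ry": 0, "rz": 0, "gripper": 1}, {"dx": 0, "dy": 0, "dz": 0, "rx": 0, "ry": 0, "rz": 0, "gripper": 1}, {"dx": 0, "dy": 0, "dz": 0, "rx": 0, "ry": 0, "rz": 0, "gripper": -1}, {"dx": 0, "dy": 0, "dz": 0, "rx": 0, "ry": 0, "rz": 0, "gripper": -1}, {"dx": 0, "dy": 0, "dz": 0, "rx": 0, "ry": 0, "rz": 0, "gripper": -1}, {"dx": 0, "dy": 0, "dz": 0, "rx": 0, "ry": 0, "rz": 0, "gripper": -1}, {"dx": 0, "dy": 0, "dz": 0, "rx": 0, "ry": 0, "rz": 0, "gripper": -1}, {"dx": 0, "dy": 0, "dz": 0, "rx": 0, "ry": 0, "rz": 0, "gripper": -1}, {"dx": 0, "dy": 0, "dz": 0, "rx": 0, "ry": 0, "rz": 0, "gripper": -1}]}}

```text
clock: 6.18
tcp_pos: [0.4493, -0.3823, 0.0327]
orientation: [0.114, 3.139, -0.001]
contact_force: [-0.8, -0.2, 4.1]
grip_width: 0.0155
gripper_force: 59.5
```

```bash
python3 - <<'E'
from h import *
np.set_printoptions(precision=4,suppress=True)
o=r.get_obs();print(o['joints'],o['tcp_pos'],o['contact_force'],o['moment'],o['grip_width'],o['gripper_force'],cv2.Rodrigues(o['orientation'])[0])
E
```

```text
[ 1.0169  0.695  -0.558   1.8798  0.54    0.7205  1.6454] [ 0.4493 -0.3823  0.0327] [-0.8099 -0.1811  4.0866] [-0.0547  0.099  -0.0311] 0.015518659441414 59.45579767227173 [[-0.9974  0.0722  0.0005]
 [ 0.0722  0.9974 -0.0005]
 [-0.0005 -0.0005 -1.    ]]
```

Request:
{"fn": "step_arm", "kwargs": {"grip_force": 90, "moves": [{"dx": 0, "dy": 0, "dz": -30, "rx": 0, "ry": 0, "rz": 0, "gripper": -1}, {"dx": 0, "dy": 0, "dz": -40, "rx": 0, "ry": 0, "rz": 0, "gripper": -1}, {"dx": 0, "dy": 0, "dz": -30, "rx": 0, "ry": 0, "rz": 0, "gripper": -1}, {"dx": -24, "dy": 30, "dz": 0, "rx": 0, "ry": 0, "rz": 0, "gripper": -1}, {"dx": -24, "dy": 30, "dz": 0, "rx": 0, "ry": 0, "rz": 0, "gripper": -1}, {"dx": -24, "dy": 30, "dz": 0, "rx": 0, "ry": 0, "rz": 0, "gripper": -1}, {"dx": -24, "dy": 30, "dz": 0, "rx": 0, "ry": 0, "rz": 0, "gripper": -1}, {"dx": -24, "dy": 30, "dz": 0, "rx": 0, "ry": 0, "rz": 0, "gripper": -1}, {"dx": -24, "dy": 30, "dz": 0, "rx": 0, "ry": 0, "rz": 0, "gripper": -1}, {"dx": -24, "dy": 31, "dz": 0, "rx": 0, "ry": 0, "rz": 0, "gripper": -1}, {"dx": 0, "dy": 0, "dz": 0, "rx": 0, "ry": 0, "rz": 0, "gripper": -1}, {"dx": 0, "dy": 0, "dz": 0, "rx": 0, "ry": 0, "rz": 0, "gripper": -1}]}}

```text
clock: 7.68
tcp_pos: [0.6309, -0.1841, 0.1313]
orientation: [-0.113, -3.137, 0.001]
contact_force: [-0.0, 0.3, -1.9]
grip_width: 0.0151
gripper_force: 87.9
```

```bash
python3 - <<'E'
from h import *
np.set_printoptions(precision=4,suppress=True)
o=r.get_obs();print(o['clock'],o['joints'],o['tcp_pos'],o['contact_force'],o['grip_width'],o['gripper_force'],cv2.Rodrigues(o['orientation'])[0])
C=cam("wrist");im=r.grab_frame("wrist");cv2.imwrite("pics/w3.png",im);np.savez("w3.npz",*C)
E
```

```text
7.675 [ 0.6326  0.661  -0.6399  1.6654  0.4602  0.9727  1.3271] [ 0.6309 -0.1841  0.1313] [-0.0318  0.3095 -1.9039] 0.01512429693513624 87.89687633514404 [[-0.9974  0.072  -0.0021]
 [ 0.072   0.9974 -0.0003]
 [ 0.0021 -0.0005 -1.    ]]
```

View pics/w3.png

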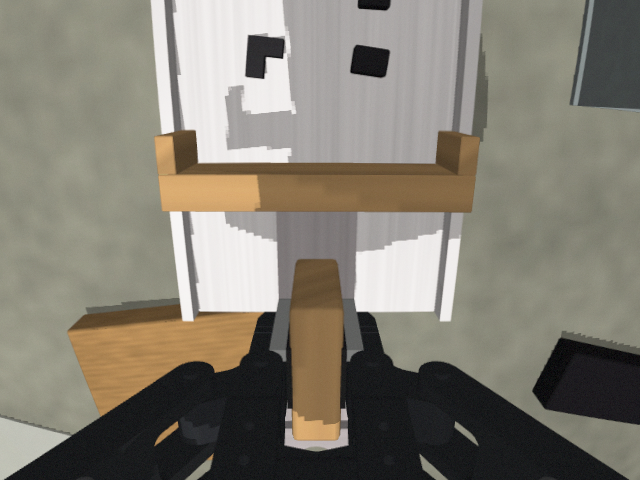

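Request:
{"fn": "step_arm", "kwargs": {"moves": [{"dx": 0, "dy": 0, "dz": 25, "rx": 0, "ry": 0, "rz": 0, "gripper": -1}, {"dx": 0, "dy": 0, "dz": 20, "rx": 0, "ry": 0, "rz": 0, "gripper": -1}, {"dx": 0, "dy": 0, "dz": 5, "rx": 0, "ry": 0, "rz": 0, "gripper": -1}, {"dx": 0, "dy": 0, "dz": 3, "rx": 0, "ry": 0, "rz": 0, "gripper": -1}, {"dx": 0, "dy": 0, "dz": 0, "rx": 0, "ry": 0, "rz": 0, "gripper": -1}, {"dx": 0, "dy": 0, "dz": 0, "rx": 0, "ry": 0, "rz": 0, "gripper": -1}]}}

```text
clock: 8.48
tcp_pos: [0.6323, -0.1837, 0.08]
orientation: [0.113, 3.138, -0.0]
contact_force: [0.3, 0.5, -2.3]
grip_width: 0.0151
gripper_force: 87.9
```

Request:
{"fn": "step_arm", "kwargs": {"moves": [{"dx": 0, "dy": 0, "dz": 2, "rx": 0, "ry": 0, "rz": 0, "gripper": -1}, {"dx": 0, "dy": 0, "dz": 0, "rx": 0, "ry": 0, "rz": 0, "gripper": -1}, {"dx": 0, "dy": 0, "dz": 0, "rx": 0, "ry": 0, "rz": 0, "gripper": -1}]}}

```text
clock: 8.85
tcp_pos: [0.6323, -0.1838, 0.0778]
orientation: [0.113, 3.138, -0.0]
contact_force: [1.4, -1.0, 0.8]
grip_width: 0.015
gripper_force: 88.4
```

Request:
{"fn": "step_arm", "kwargs": {"moves": [{"dx": 8, "dy": 0, "dz": 0, "rx": 0, "ry": 0, "rz": 0, "gripper": -1}, {"dx": 8, "dy": 0, "dz": 0, "rx": 0, "ry": 0, "rz": 0, "gripper": -1}, {"dx": 8, "dy": 0, "dz": 0, "rx": 0, "ry": 0, "rz": 0, "gripper": -1}, {"dx": 8, "dy": 0, "dz": 0, "rx": 0, "ry": 0, "rz": 0, "gripper": -1}, {"dx": 8, "dy": 0, "dz": 0, "rx": 0, "ry": 0, "rz": 0, "gripper": -1}, {"dx": 8, "dy": 0, "dz": 0, "rx": 0, "ry": 0, "rz": 0, "gripper": -1}, {"dx": 8, "dy": 0, "dz": 0, "rx": 0, "ry": 0, "rz": 0, "gripper": -1}, {"dx": 8, "dy": 0, "dz": 0, "rx": 0, "ry": 0, "rz": 0, "gripper": -1}, {"dx": 8, "dy": 0, "dz": 0, "rx": 0, "ry": 0, "rz": 0, "gripper": -1}, {"dx": 8, "dy": 0, "dz": 0, "rx": 0, "ry": 0, "rz": 0, "gripper": -1}, {"dx": 8, "dy": 0, "dz": 0, "rx": 0, "ry": 0, "rz": 0, "gripper": -1}, {"dx": 8, "dy": 0, "dz": 0, "rx": 0, "ry": 0, "rz": 0, "gripper": -1}]}}

```text
clock: 10.35
tcp_pos: [0.5362, -0.1768, 0.0777]
orientation: [0.113, 3.138, -0.0]
contact_force: [3.2, 0.4, 5.7]
grip_width: 0.0148
gripper_force: 88.8
```

Request:
{"fn": "step_arm", "kwargs": {"moves": [{"dx": 8, "dy": 0, "dz": 0, "rx": 0, "ry": 0, "rz": 0, "gripper": -1}, {"dx": 8, "dy": 0, "dz": 0, "rx": 0, "ry": 0, "rz": 0, "gripper": -1}, {"dx": 8, "dy": 0, "dz": 0, "rx": 0, "ry": 0, "rz": 0, "gripper": -1}, {"dx": 8, "dy": 0, "dz": 0, "rx": 0, "ry": 0, "rz": 0, "gripper": -1}, {"dx": 8, "dy": 0, "dz": 0, "rx": 0, "ry": 0, "rz": 0, "gripper": -1}, {"dx": 6, "dy": 0, "dz": 0, "rx": 0, "ry": 0, "rz": 0, "gripper": -1}, {"dx": 0, "dy": 0, "dz": 0, "rx": 0, "ry": 0, "rz": 0, "gripper": -1}, {"dx": 0, "dy": 0, "dz": 0, "rx": 0, "ry": 0, "rz": 0, "gripper": -1}]}}

```text
clock: 11.35
tcp_pos: [0.4896, -0.1735, 0.0777]
orientation: [-0.114, -3.139, 0.001]
contact_force: [0.0, 0.4, 8.7]
grip_width: 0.0151
gripper_force: 89.5
```

```bash
python3 - <<'E'
from h import *
np.set_printoptions(precision=4,suppress=True)
o=r.get_obs();print(o['clock'],o['joints'],o['tcp_pos'],o['contact_force'],o['grip_width'],cv2.Rodrigues(o['orientation'])[0])
C=cam("wrist");im=r.grab_frame("wrist");cv2.imwrite("pics/w4.png",im);np.savez("w4.npz",*C)
t=r.grab_frame("top");cv2.imwrite("pics/top1.png",t)
bk=im.max(2)<60
for b in blobs(bk[:300],60): print("chip",cv2.contourArea(b),b.reshape(-1,2).mean(0),onz(C,[b.reshape(-1,2).mean(0)],.013))
E
```

```text
11.35 [ 0.7305  0.5523 -0.6409  2.0277  0.4973  0.7188  1.2752] [ 0.4896 -0.1735  0.0777] [0.0496 0.4425 8.7184] 0.015128360930931782 [[-0.9974  0.0723 -0.0006]
 [ 0.0723  0.9974 -0.0004]
 [ 0.0005 -0.0004 -1.    ]]
chip 1052.0 [262.3088 120.3676] [[ 0.4153 -0.1919  0.013 ]]
chip 946.5 [373.2941 133.6471] [[ 0.4245 -0.1438  0.013 ]]
chip 744.0 [316.0093 136.9907] [[ 0.4242 -0.169   0.013 ]]
chip 280.5 [367.8235 158.1647] [[ 0.4351 -0.1466  0.013 ]]
```

View pics/w4.png

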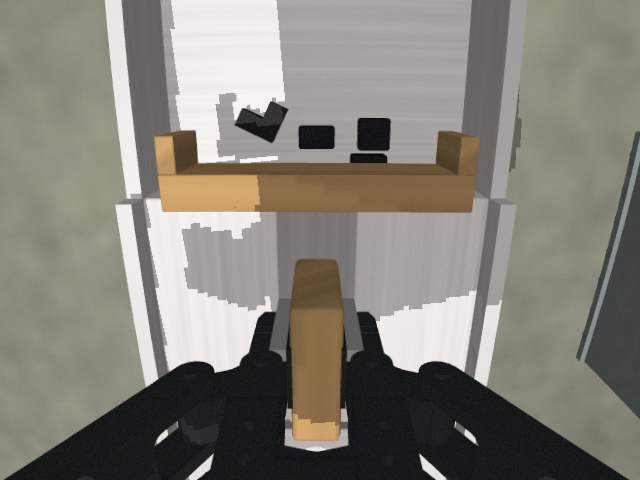

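Request:
{"fn": "step_arm", "kwargs": {"moves": [{"dx": 0, "dy": 0, "dz": -10, "rx": 0, "ry": 0, "rz": 0, "gripper": -1}, {"dx": 0, "dy": 0, "dz": -40, "rx": 0, "ry": 0, "rz": 0, "gripper": -1}, {"dx": 0, "dy": 0, "dz": -50, "rx": 0, "ry": 0, "rz": 0, "gripper": -1}, {"dx": 0, "dy": 0, "dz": -50, "rx": 0, "ry": 0, "rz": 0, "gripper": -1}, {"dx": 0, "dy": 0, "dz": -30, "rx": 0, "ry": 0, "rz": 0, "gripper": -1}, {"dx": 0, "dy": 0, "dz": 0, "rx": 0, "ry": 0, "rz": 0, "gripper": -1}, {"dx": 0, "dy": 0, "dz": 0, "rx": 0, "ry": 0, "rz": 0, "gripper": -1}]}}

```text
clock: 12.32
tcp_pos: [0.4885, -0.1735, 0.2556]
orientation: [-0.114, -3.136, -0.001]
contact_force: [-0.1, -1.0, -2.8]
grip_width: 0.0149
gripper_force: 88.0
```

```bash
python3 - <<'E'
from h import *
np.set_printoptions(precision=4,suppress=True)
o=r.get_obs();print(o['clock'],o['joints'],o['tcp_pos'],cv2.Rodrigues(o['orientation'])[0])
C=cam("wrist");im=r.grab_frame("wrist");cv2.imwrite("pics/w5.png",im)
for b in blobs((im.max(2)<60)[:300],60): print("chip",cv2.contourArea(b),b.reshape(-1,2).mean(0),onz(C,[b.reshape(-1,2).mean(0)],.013))
T=cam("top")
f=lambda x,y:(x/3.2+230-.35,y/3.2+180-.35)
lo=onz(T,[f(82,143),f(68,297)],.032);hi=onz(T,[f(275,147),f(260,315)],.147);print(lo,hi)
tip=f(195,226);base=f(232,231);print(tip,base)
m=(lo.mean(0)+hi.mean(0))/2;u=hi.mean(0)-lo.mean(0);print(np.linalg.norm(u),u/np.linalg.norm(u))
pb=lo.mean(0)+u*165/200;print("peg base by board",pb)
n=np.cross(np.cross(u,[0,0,1]),u)*1.0;n/=np.linalg.norm(n);print(n,onplane(T,[base],hi[0],n))
print("tip pred",pb+.041*n,"px",proj(T,[pb,pb+.041*n]))
E
```

```text
12.325 [ 0.8779  0.3133 -0.7865  1.8806  0.2534  1.0537  1.4864] [ 0.4885 -0.1735  0.2556] [[-0.9974  0.0725 -0.0035]
 [ 0.0725  0.9974  0.0006]
 [ 0.0035  0.0004 -1.    ]]
chip 224.5 [288.4154 113.0462] [[ 0.4154 -0.1917  0.013 ]]
chip 220.5 [343.3559 137.6102] [[ 0.4393 -0.1463  0.013 ]]
chip 219.5 [345.7119 119.6271] [[ 0.4243 -0.1434  0.013 ]]
chip 174.5 [316.1569 121.3922] [[ 0.424  -0.1687  0.013 ]]
[[0.5791 0.1378 0.032 ]
 [0.4487 0.1509 0.032 ]] [[ 0.5603 -0.0267  0.147 ]
 [ 0.4317 -0.0126  0.147 ]]
(290.5875, 250.275) (302.15, 251.8375)
0.20113289217305402 [-0.0888 -0.8156  0.5718]
peg base by board [0.4992 0.009  0.1269]
[0.0619 0.5684 0.8204] [[0.4972 0.0082 0.1276]]
tip pred [0.5017 0.0323 0.1605] px [[301.8268 251.0735]
 [291.6843 249.5852]]
```

Request:
{"fn": "step_arm", "kwargs": {"moves": [{"dx": 0, "dy": 0, "dz": -8, "rx": 0, "ry": 0, "rz": 10, "gripper": -1}, {"dx": 0, "dy": 0, "dz": -8, "rx": 0, "ry": 0, "rz": 10, "gripper": -1}, {"dx": 0, "dy": 0, "dz": -8, "rx": 0, "ry": 0, "rz": 10, "gripper": -1}, {"dx": 0, "dy": 0, "dz": -8, "rx": 0, "ry": 0, "rz": 10, "gripper": -1}, {"dx": 0, "dy": 0, "dz": -8, "rx": 0, "ry": 0, "rz": 10, "gripper": -1}, {"dx": 0, "dy": 0, "dz": -8, "rx": 0, "ry": 0, "rz": 10, "gripper": -1}, {"dx": 0, "dy": 0, "dz": -8, "rx": 0, "ry": 0, "rz": 10, "gripper": -1}, {"dx": 0, "dy": 0, "dz": -8, "rx": 0, "ry": 0, "rz": 10, "gripper": -1}, {"dx": 0, "dy": 0, "dz": -10, "rx": 0, "ry": 0, "rz": 10, "gripper": -1}, {"dx": 0, "dy": 0, "dz": 0, "rx": 0, "ry": 0, "rz": 2, "gripper": -1}, {"dx": 32, "dy": -3, "dz": 0, "rx": 0, "ry": 0, "rz": 0, "gripper": -1}, {"dx": 32, "dy": -3, "dz": 0, "rx": 0, "ry": 0, "rz": 0, "gripper": -1}, {"dx": 33, "dy": -3, "dz": 0, "rx": 0, "ry": 0, "rz": 0, "gripper": -1}, {"dx": 0, "dy": 0, "dz": 0, "rx": 0, "ry": 0, "rz": 0, "gripper": -1}, {"dx": 0, "dy": 0, "dz": 0, "rx": 0, "ry": 0, "rz": 0, "gripper": -1}]}}

```text
clock: 14.25
tcp_pos: [0.4911, -0.0767, 0.3302]
orientation: [-2.335, -2.1, 0.002]
contact_force: [0.7, 0.1, -1.0]
grip_width: 0.0152
gripper_force: 87.9
```

```bash
python3 - <<'E'
from h import *
np.set_printoptions(precision=4,suppress=True)
o=r.get_obs();print(o['clock'],o['joints'],o['tcp_pos'],cv2.Rodrigues(o['orientation'])[0])
C=cam("wrist");im=r.grab_frame("wrist");cv2.imwrite("pics/w6.png",im);np.savez("w6.npz",*C)
im=im[0:260,140:500];print(proj(C,[[.4985,.0086,.127],[.5015,.0323,.1605]]))
cv2.imwrite("pics/w6c.png",cv2.resize(im,None,fx=2.2,fy=2.2,interpolation=cv2.INTER_CUBIC))
E
```

```text
14.25 [ 0.5821  0.1623 -0.6144  1.8386  0.1013  1.1737 -0.1714] [ 0.4911 -0.0767  0.3302] [[ 0.1056  0.9944 -0.0019]
 [ 0.9944 -0.1056 -0.0001]
 [-0.0003 -0.0019 -1.    ]]
[[313.8285  94.3632]
 [314.1763  56.1151]]
```

View pics/w6c.png

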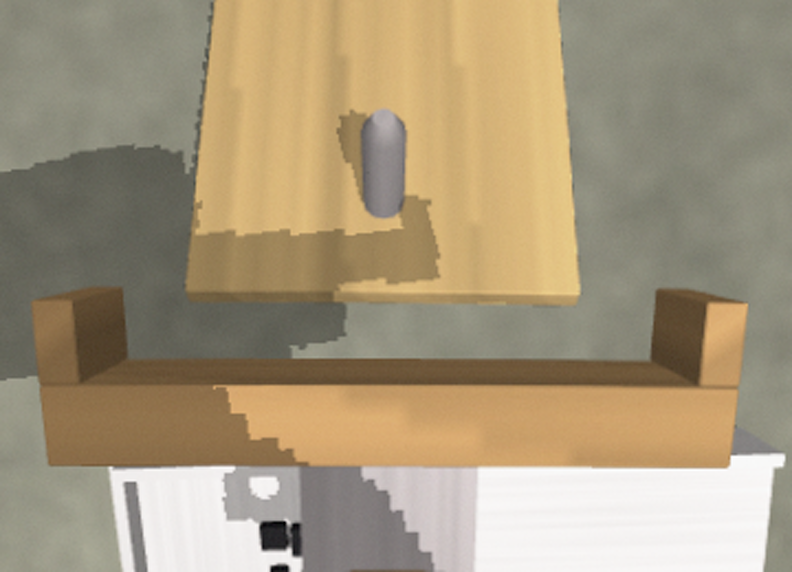

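```bash
python3 - <<'E'
from h import *
np.set_printoptions(precision=4,suppress=True)
z=np.load("w6.npz");C=[z[f"arr_{i}"] for i in range(4)];im=cv2.imread("pics/w6.png");hsv=cv2.cvtColor(im,cv2.COLOR_BGR2HSV)
pg=(hsv[40:105,300:330,1]<60)
b=blobs(pg,50)[0].reshape(-1,2)+[300,40]
rows=[(y,b[b[:,1]==y][:,0].min(),b[b[:,1]==y][:,0].max()) for y in range(b[:,1].min(),b[:,1].max()+1,4)];print(rows,b[:,1].max())
f=lambda x,y:((x+.5)/2.2+140-.5,(y+.5)/2.2-.5)
hi=onz(C,[f(188,292),f(578,297)],.147);print("top corners",hi,np.linalg.norm(hi[0]-hi[1]))
uh=hi[1]-hi[0];yaw=np.arctan2(uh[1],uh[0]);print("edge yaw",np.degrees(yaw))
# board plane with x dir perpendicular to edge, uphill
for a in(np.radians(-96.2),np.radians(-96)):
    ux=np.array([np.cos(a)*np.cos(.6109),np.sin(a)*np.cos(.6109),np.sin(.6109)]);n=np.array([-np.cos(a)*np.sin(.6109),-np.sin(a)*np.sin(.6109),np.cos(.6109)])
    p0=hi.mean(0);L=onplane(C,[f(188,292),f(213,0)],p0,n);R_=onplane(C,[f(578,297),f(560,0)],p0,n)
    for s in(L,R_): d=s[0]-s[1];print("side yaw",np.degrees(np.arctan2(d[1],d[0])),d/np.linalg.norm(d))
    pb=p0-.035*ux;print("pb",pb,"tip",pb+.041*n,proj(C,[pb,pb+.041*n]))
    P=onplane(C,[(314.3,94)],p0,n);print("base by px",P);print("tip by px",onplane(C,[(314.1,53)],p0+.041*n,n))
# scene cam check of tip
S=cam("scene");print(proj(S,[pb,pb+.041*n]))
s=cv2.imread("pics/scene0.png")[205:245,320:360];cv2.imwrite("pics/sc.png",cv2.resize(s,None,fx=14,fy=14,interpolation=cv2.INTER_NEAREST))
E
```

```text
[(50, np.int64(311), np.int64(317)), (54, np.int64(307), np.int64(321)), (58, np.int64(305), np.int64(323)), (62, np.int64(304), np.int64(323)), (66, np.int64(304), np.int64(323)), (70, np.int64(305), np.int64(323)), (74, np.int64(305), np.int64(323)), (78, np.int64(305), np.int64(323)), (82, np.int64(305), np.int64(323)), (86, np.int64(305), np.int64(323)), (90, np.int64(305), np.int64(323)), (94, np.int64(306), np.int64(321)), (98, np.int64(311), np.int64(317))] 98
top corners [[ 0.4322 -0.0108  0.147 ]
 [ 0.5593 -0.0259  0.147 ]] 0.12801061730991997
edge yaw -6.778395860176118
side yaw -95.64931035114313 [-0.0806 -0.8152  0.5736]
side yaw -97.55199519895369 [-0.1077 -0.8121  0.5735]
pb [0.4988 0.0101 0.1269] tip [0.5014 0.0335 0.1605] [[314.0535  92.2418]
 [313.7872  54.2495]]
base by px [[0.4989 0.0088 0.1278]]
tip by px [[0.5017 0.0343 0.1599]]
side yaw -95.64908192333856 [-0.0806 -0.8152  0.5736]
side yaw -97.55130388496012 [-0.1077 -0.8121  0.5735]
pb [0.4987 0.0101 0.1269] tip [0.5012 0.0335 0.1605] [[313.9197  92.2418]
 [313.5097  54.2494]]
base by px [[0.4989 0.0088 0.1278]]
tip by px [[0.5017 0.0343 0.1599]]
[[336.9228 229.7984]
 [344.8622 215.6247]]
```

View pics/sc.png

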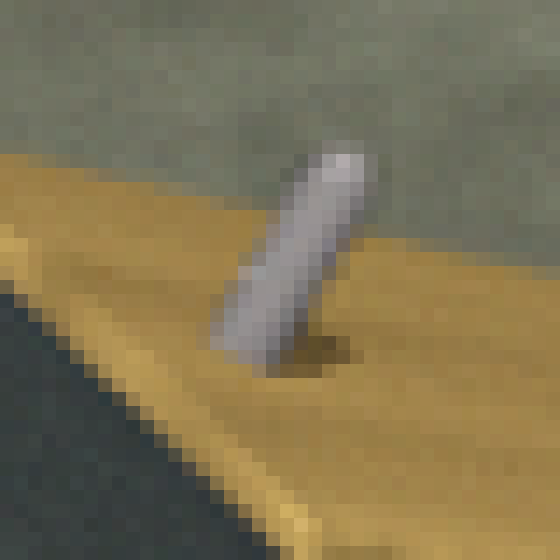

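```bash
python3 - <<'E'
from h import *
np.set_printoptions(precision=4,suppress=True)
z=np.load("w6.npz");C=[z[f"arr_{i}"] for i in range(4)];im=cv2.imread("pics/w6.png")
o=r.get_obs();R=cv2.Rodrigues(o['orientation'])[0];t=o['tcp_pos']
pt=lambda *a:proj(C,[t+R@(np.array(a)/1000)])[0]
for X in(59.1,47.1):print(X,pt(X,-50,6.7),pt(X,0,6.7),pt(X,50,6.7))
print("wing front",pt(71.1,-50,6.7),pt(71.1,50,6.7))
for x in(230,300,400):
    s=im[120:240,x].astype(int);d=np.abs(s[2:]-s[:-2]).sum(1);print(x,[(121+i,int(d[i])) for i in np.where(d>50)[0]])
for y in(190,200):
    s=im[y].astype(int);d=np.abs(s[2:]-s[:-2]).sum(1);print(y,[(1+i,int(d[i])) for i in np.where(d>100)[0]])
# target
a=np.radians(-96.5);th=np.radians(35)
ux=np.array([np.cos(a)*np.cos(th),np.sin(a)*np.cos(th),np.sin(th)]);n=np.array([-np.cos(a)*np.sin(th),-np.sin(a)*np.sin(th),np.cos(th)])
Rt=np.c_[-ux,np.cross(n,ux),-n];pb=np.array([.4988,.0095,.127])
e=np.array([-.0760,0,.0327])
print("rel rot (deg)",np.degrees(cv2.Rodrigues(R.T@Rt)[0].ravel()))
for h in(.08,.05,.041,0):print(h,pb+n*h-Rt@e, "shift in Rt",Rt.T@(pb+n*h-Rt@e-t)*1000,"shift in R",R.T@(pb+n*h-Rt@e-t)*1000)
E
```

```text
59.1 [156.7515 175.9075] [315.6118 175.2794] [474.485  176.4126]
47.1 [160.8559 212.7448] [315.5621 212.6621] [470.281  213.2375]
wing front [152.7062 137.2126] [478.6366 137.7294]
230 [(np.int64(132), 81), (np.int64(174), 72), (np.int64(175), 85), (np.int64(210), 65), (np.int64(211), 359), (np.int64(212), 348)]
300 [(np.int64(127), 86), (np.int64(128), 133), (np.int64(129), 51), (np.int64(132), 110), (np.int64(133), 88), (np.int64(137), 59), (np.int64(162), 166), (np.int64(163), 176), (np.int64(174), 183), (np.int64(175), 194), (np.int64(211), 116), (np.int64(212), 96)]
400 [(np.int64(133), 75), (np.int64(134), 117), (np.int64(138), 65), (np.int64(162), 96), (np.int64(163), 179), (np.int64(164), 81), (np.int64(174), 128), (np.int64(175), 190), (np.int64(176), 104), (np.int64(211), 190), (np.int64(212), 261), (np.int64(213), 107)]
190 [(np.int64(159), 101), (np.int64(251), 168), (np.int64(252), 115)]
200 [(np.int64(160), 122), (np.int64(266), 167), (np.int64(472), 110), (np.int64(473), 107)]
rel rot (deg) [  0.0248 -34.9823   0.3763]
0.08 [0.5132 0.1356 0.1757] shift in Rt [263.8925  -2.2521   4.0564] shift in R [213.8979  -0.6678 154.6221]
0.05 [0.5112 0.1185 0.1512] shift in Rt [263.8925  -2.2521  34.0564] shift in R [196.6984  -0.7383 179.202 ]
0.041 [0.5106 0.1134 0.1438] shift in Rt [263.8925  -2.2521  43.0564] shift in R [191.5385  -0.7595 186.576 ]
0 [0.508  0.09   0.1102] shift in Rt [263.8925  -2.2521  84.0564] shift in R [168.0325  -0.8558 220.1685]
```

```bash
python3 - <<'E'
from h import *
np.set_printoptions(precision=4,suppress=True)
S=cam("scene");im=r.grab_frame("scene");cv2.imwrite("pics/scene2.png",im)
o=r.get_obs();R=cv2.Rodrigues(o['orientation'])[0];t=o['tcp_pos']
P={k:proj(S,[t+R@(np.array(v)/1000)])[0] for k,v in dict(T=(0,0,0),C=(81.4,0,-121),B=(0,0,-60),F=(0,0,-150),M=(40,0,-121)).items()};print(P)
old=cv2.imread("pics/scene0.png");d=np.abs(im.astype(int)-old).max(2)>25
x0,x1,y0,y1=[int(v) for v in(P['B'][0]-70,P['C'][0]+50,P['F'][1]-40,P['T'][1]+40)]
for y in range(y0,y1,3):
    s=''
    for x in range(x0,x1,2):
        c=[k for k,v in P.items() if abs(v[0]-x)<=1 and abs(v[1]-y)<=1.5]
        s+=c[0] if c else ('#' if im[y,x].max()<60 else 'o' if d[y,x] else '.')
    print(y,s)
T=cam("top");h=cv2.imread("pics/top0.png")
# tape rest: high-edge corners guesses and roll
print(onz(T,[(207,203),(216,257)],.147),onz(T,[(195,229)],.16))
E
```

```text
{'T': array([303.3503, 172.6765]), 'C': array([334.6538, 110.4657]), 'B': array([302.1167, 148.4193]), 'F': array([300.1044, 108.6803]), 'M': array([317.684 , 116.2113])}
68 .......................oooooooooo.ooooooo.o##...............................
71 .......................oooooooooooooooooo..####.............................
74 ..o....................ooooooooooooooooooo.####.............................
77 oooo....................ooooooooooooooooooo##...............................
80 ..o.o...................ooooooooooooooooooo##...............................
83 oooo.oo..................oooooooooooooooooo.................................
86 oooo#ooo................o.ooooooooooooooooo.................................
89 oooo#ooo................o.ooooooooooooooooo.................................
92 oooo#oooo..............oooo..ooooooooooooooo................................
95 oooo#oooo...............oooo.ooooooooooooooo................................
98 oooo##ooo...............ooooooooooooooooooo#................................
101 oooo##ooo...............##oo.oooooooooooo###.
[... 2321 characters left out ...]
..ooooooooooooo.ooo...............oo.......................
191 oooooooooooooo.ooooooooooooooooo............................................
194 ooooooooooooo...oooo...ooooo................................................
197 ooooooooooo...ooooooooooo...................................................
200 .ooooooo...oooooo.ooo.......................................................
203 ........##ooooooooo.........................................................
206 ...ooooo#ooooooooooooo......................................................
209 ....ooooooo#oooooooooooo....................................................
[[0.6221 0.2409 0.147 ]
 [0.488  0.2189 0.147 ]] [[0.5568 0.267  0.16  ]]
```

Request:
{"fn": "step_arm", "kwargs": {"moves": [{"dx": 0, "dy": 0, "dz": 0, "rx": 0, "ry": 0, "rz": 0.4, "gripper": -1}, {"dx": 43, "dy": 0, "dz": 0, "rx": 0, "ry": 0, "rz": 0, "gripper": -1}, {"dx": 43, "dy": 0, "dz": 0, "rx": 0, "ry": 0, "rz": 0, "gripper": -1}, {"dx": 43, "dy": 0, "dz": 0, "rx": 0, "ry": 0, "rz": 0, "gripper": -1}, {"dx": 43, "dy": 0, "dz": 0, "rx": 0, "ry": 0, "rz": 0, "gripper": -1}, {"dx": 42, "dy": 0, "dz": 0, "rx": 0, "ry": 0, "rz": 0, "gripper": -1}, {"dx": 0, "dy": 0, "dz": 0, "rx": 0, "ry": -5, "rz": 0, "gripper": -1}, {"dx": 0, "dy": 0, "dz": 0, "rx": 0, "ry": -5, "rz": 0, "gripper": -1}, {"dx": 0, "dy": 0, "dz": 0, "rx": 0, "ry": -5, "rz": 0, "gripper": -1}, {"dx": 0, "dy": 0, "dz": 0, "rx": 0, "ry": -5, "rz": 0, "gripper": -1}, {"dx": 0, "dy": 0, "dz": 0, "rx": 0, "ry": -5, "rz": 0, "gripper": -1}, {"dx": 0, "dy": 0, "dz": 0, "rx": 0, "ry": -5, "rz": 0, "gripper": -1}, {"dx": 0, "dy": 0, "dz": 0, "rx": 0, "ry": -5, "rz": 0, "gripper": -1}, {"dx": 0, "dy": 0, "dz": 0, "rx": 0, "ry": 0, "rz": 0, "gripper": -1}, {"dx": 0, "dy": 0, "dz": 0, "rx": 0, "ry": 0, "rz": 0, "gripper": -1}]}}

```text
clock: 16.23
tcp_pos: [0.5163, 0.1362, 0.3313]
orientation: [1.991, 1.774, -0.626]
contact_force: [-0.4, -0.7, -1.8]
grip_width: 0.0154
gripper_force: 88.0
```

```bash
cat >t.py <<'E'
from h import *
np.set_printoptions(precision=4,suppress=True)
a=np.radians(-96.5);th=np.radians(35)
ux=np.array([np.cos(a)*np.cos(th),np.sin(a)*np.cos(th),np.sin(th)]);n=np.array([-np.cos(a)*np.sin(th),-np.sin(a)*np.sin(th),np.cos(th)])
Rt=np.c_[-ux,np.cross(n,ux),-n];pb=np.array([.4988,.0095,.127]);e=np.array([-.0757,0,.0327])
if __name__=="__main__":
    o=r.get_obs();R=cv2.Rodrigues(o['orientation'])[0];t=o['tcp_pos']
    print(o['clock'],o['joints'],t,"F in tool",R.T@o['contact_force'],"grip",o['grip_width'],o['gripper_force'])
    print("turn left deg",np.degrees(cv2.Rodrigues(R.T@Rt)[0].ravel()))
    print("eye in peg frame mm (x up, y, z)",np.c_[ux,np.cross(n,ux),n].T@(t+R@e-pb)*1000)
    print("tool shift to h=55 mm",R.T@(pb+.055*n-R@e-t)*1000)
E
python3 t.py
```

```text
16.225 [-0.1396  0.4419 -0.6557  1.6351  0.6151  1.6818 -1.0296] [0.5163 0.1362 0.3313] F in tool [ 0.4473 -0.3386  1.9322] grip 0.015415613385413467 87.99153685569763
turn left deg [-0.0408 -0.0978 -0.0837]
eye in peg frame mm (x up, y, z) [ 88.1251   2.9125 207.8504]
tool shift to h=55 mm [ 87.8598  -2.932  153.0027]
```

Request:
{"fn": "step_arm", "kwargs": {"moves": [{"dx": 22, "dy": -1, "dz": 25, "rx": 0, "ry": 0, "rz": 0, "gripper": -1}, {"dx": 22, "dy": -1, "dz": 25, "rx": 0, "ry": 0, "rz": 0, "gripper": -1}, {"dx": 22, "dy": -1, "dz": 25, "rx": 0, "ry": 0, "rz": 0, "gripper": -1}, {"dx": 22, "dy": 0, "dz": 25, "rx": 0, "ry": 0, "rz": 0, "gripper": -1}, {"dx": 0, "dy": 0, "dz": 30, "rx": 0, "ry": 0, "rz": 0, "gripper": -1}, {"dx": 0, "dy": 0, "dz": 22, "rx": 0, "ry": 0, "rz": 0, "gripper": -1}, {"dx": 0, "dy": 0, "dz": 0, "rx": 0, "ry": 0, "rz": 0, "gripper": -1}, {"dx": 0, "dy": 0, "dz": 0, "rx": 0, "ry": 0, "rz": 0, "gripper": -1}]}}

```text
clock: 17.23
tcp_pos: [0.5119, 0.1225, 0.1573]
orientation: [1.991, 1.774, -0.624]
contact_force: [-0.1, 0.1, -1.5]
grip_width: 0.015
gripper_force: 88.0
```

```bash
python3 t.py
```

```text
17.225 [-0.1587  0.6232 -0.6136  1.8072  0.7238  1.4204 -1.2221] [0.5119 0.1225 0.1573] F in tool [ 0.8678 -0.1332  1.1779] grip 0.01501130697953445 88.00729751586914
turn left deg [ 0.0399 -0.0973 -0.0975]
eye in peg frame mm (x up, y, z) [-0.139   0.1176 57.2674]
tool shift to h=55 mm [-0.143  -0.1189  2.2671]
```

Request:
{"fn": "step_arm", "kwargs": {"moves": [{"dx": 0, "dy": 0, "dz": 10, "rx": 0, "ry": 0, "rz": 0, "gripper": -1}, {"dx": 0, "dy": 0, "dz": 6, "rx": 0, "ry": 0, "rz": 0, "gripper": -1}, {"dx": 0, "dy": 0, "dz": 4, "rx": 0, "ry": 0, "rz": 0, "gripper": -1}, {"dx": 0, "dy": 0, "dz": 3, "rx": 0, "ry": 0, "rz": 0, "gripper": -1}, {"dx": 0, "dy": 0, "dz": 0, "rx": 0, "ry": 0, "rz": 0, "gripper": -1}, {"dx": 0, "dy": 0, "dz": 0, "rx": 0, "ry": 0, "rz": 0, "gripper": -1}]}}

```text
clock: 17.98
tcp_pos: [0.5098, 0.109, 0.1376]
orientation: [1.989, 1.775, -0.627]
contact_force: [0.9, -0.7, -2.3]
grip_width: 0.0152
gripper_force: 88.0
```

```bash
python3 t.py
```

```text
17.975 [-0.1472  0.6399 -0.6028  1.8361  0.7456  1.3827 -1.2352] [0.5098 0.109  0.1376] F in tool [0.8317 0.9396 2.242 ] grip 0.015248082755905784 88.00710797309875
turn left deg [-0.0045 -0.0151 -0.025 ]
eye in peg frame mm (x up, y, z) [-0.2499 -0.3213 33.3592]
tool shift to h=55 mm [ -0.244    0.3198 -21.6409]
```

Request:
{"fn": "step_arm", "kwargs": {"moves": [{"dx": 0, "dy": 0, "dz": 4, "rx": 0, "ry": 0, "rz": 0, "gripper": -1}, {"dx": 0, "dy": 0, "dz": 4, "rx": 0, "ry": 0, "rz": 0, "gripper": -1}, {"dx": 0, "dy": 0, "dz": 4, "rx": 0, "ry": 0, "rz": 0, "gripper": -1}, {"dx": 0, "dy": 0, "dz": 0, "rx": 0, "ry": 0, "rz": 0, "gripper": -1}, {"dx": 0, "dy": 0, "dz": 0, "rx": 0, "ry": 0, "rz": 0, "gripper": -1}]}}

```text
clock: 18.6
tcp_pos: [0.509, 0.102, 0.1277]
orientation: [1.989, 1.774, -0.627]
contact_force: [0.1, -0.4, -1.6]
grip_width: 0.0149
gripper_force: 88.0
```

```bash
python3 t.py
```

```text
18.6 [-0.1409  0.6487 -0.597   1.8498  0.7575  1.3636 -1.2424] [0.509  0.102  0.1277] F in tool [0.6065 0.1318 1.5698] grip 0.01491674119646188 88.00740480422974
turn left deg [-0.0201 -0.0028 -0.0288]
eye in peg frame mm (x up, y, z) [-0.1361 -0.3888 21.2119]
tool shift to h=55 mm [ -0.1342   0.3769 -33.7882]
```

Request:
{"fn": "step_arm", "kwargs": {"moves": [{"dx": 0, "dy": 0, "dz": 4, "rx": 0, "ry": 0, "rz": 0, "gripper": -1}, {"dx": 0, "dy": 0, "dz": 4, "rx": 0, "ry": 0, "rz": 0, "gripper": -1}, {"dx": 0, "dy": 0, "dz": 4, "rx": 0, "ry": 0, "rz": 0, "gripper": -1}, {"dx": 0, "dy": 0, "dz": 4, "rx": 0, "ry": 0, "rz": 0, "gripper": -1}, {"dx": 0, "dy": 0, "dz": 2, "rx": 0, "ry": 0, "rz": 0, "gripper": -1}, {"dx": 0, "dy": 0, "dz": 0, "rx": 0, "ry": 0, "rz": 0, "gripper": -1}, {"dx": 0, "dy": 0, "dz": 0, "rx": 0, "ry": 0, "rz": 0, "gripper": -1}]}}

```text
clock: 19.48
tcp_pos: [0.5079, 0.0918, 0.113]
orientation: [1.989, 1.775, -0.627]
contact_force: [0.1, -0.0, -2.5]
grip_width: 0.015
gripper_force: 88.0
```

```bash
python3 t.py
```

```text
19.475 [-0.1322  0.6626 -0.588   1.8692  0.7763  1.335  -1.2535] [0.5079 0.0918 0.113 ] F in tool [1.4344 0.1074 2.0596] grip 0.014988584768894338 88.00759434700012
turn left deg [-0.0089 -0.0121 -0.0272]
eye in peg frame mm (x up, y, z) [-0.2172 -0.354   3.304 ]
tool shift to h=55 mm [ -0.2061   0.3461 -51.6961]
```

Free so far; now feel for the board in 1–2 mm steps.

Request:
{"fn": "step_arm", "kwargs": {"moves": [{"dx": 0, "dy": 0, "dz": 2, "rx": 0, "ry": 0, "rz": 0, "gripper": -1}, {"dx": 0, "dy": 0, "dz": 0, "rx": 0, "ry": 0, "rz": 0, "gripper": -1}, {"dx": 0, "dy": 0, "dz": 1, "rx": 0, "ry": 0, "rz": 0, "gripper": -1}, {"dx": 0, "dy": 0, "dz": 0, "rx": 0, "ry": 0, "rz": 0, "gripper": -1}, {"dx": 0, "dy": 0, "dz": 0, "rx": 0, "ry": 0, "rz": 0, "gripper": -1}]}}

```text
clock: 20.1
tcp_pos: [0.5077, 0.0902, 0.1107]
orientation: [1.989, 1.774, -0.627]
contact_force: [-1.1, 1.5, 1.1]
grip_width: 0.015
gripper_force: 88.5
```

```bash
python3 t.py
```

```text
20.1 [-0.1308  0.6648 -0.5865  1.8722  0.7795  1.3306 -1.2554] [0.5077 0.0902 0.1107] F in tool [ 0.4815 -1.2476 -1.7141] grip 0.015041001681966247 88.53305697441101
turn left deg [ 0.0036 -0.0131 -0.0354]
eye in peg frame mm (x up, y, z) [-0.1847 -0.3214  0.5519]
tool shift to h=55 mm [ -0.172    0.325  -54.4482]
```

Request:
{"fn": "step_arm", "kwargs": {"moves": [{"dx": 0, "dy": 0, "dz": 1, "rx": 0, "ry": 0, "rz": 0, "gripper": -1}, {"dx": 0, "dy": 0, "dz": 0, "rx": 0, "ry": 0, "rz": 0, "gripper": -1}, {"dx": 0, "dy": 0, "dz": 0, "rx": 0, "ry": 0, "rz": 0, "gripper": 0.2}, {"dx": 0, "dy": 0, "dz": 0, "rx": 0, "ry": 0, "rz": 0, "gripper": 0.2}, {"dx": 0, "dy": 0, "dz": 0, "rx": 0, "ry": 0, "rz": 0, "gripper": 0.2}, {"dx": 0, "dy": 0, "dz": 0, "rx": 0, "ry": 0, "rz": 0, "gripper": 0.2}, {"dx": 0, "dy": 0, "dz": 0, "rx": 0, "ry": 0, "rz": 0, "gripper": 0.2}]}}

```text
clock: 20.98
tcp_pos: [0.5075, 0.0893, 0.1096]
orientation: [1.989, 1.774, -0.627]
contact_force: [0.4, 0.1, 0.2]
grip_width: 0.0512
gripper_force: 0.0
```

Request:
{"fn": "step_arm", "kwargs": {"moves": [{"dx": 0, "dy": 0, "dz": -5, "rx": 0, "ry": 0, "rz": 0, "gripper": 0.2}, {"dx": 0, "dy": 0, "dz": -20, "rx": 0, "ry": 0, "rz": 0, "gripper": 0.2}, {"dx": 0, "dy": 0, "dz": -30, "rx": 0, "ry": 0, "rz": 0, "gripper": 0.2}, {"dx": 0, "dy": 0, "dz": -35, "rx": 0, "ry": 0, "rz": 0, "gripper": 0.2}, {"dx": 0, "dy": 0, "dz": -35, "rx": 0, "ry": 0, "rz": 0, "gripper": 0.2}, {"dx": 0, "dy": 0, "dz": 0, "rx": 0, "ry": 0, "rz": 0, "gripper": 0.2}, {"dx": 0, "dy": 0, "dz": 0, "rx": 0, "ry": 0, "rz": 0, "gripper": 0.2}]}}

```text
clock: 21.85
tcp_pos: [0.5155, 0.1607, 0.2122]
orientation: [1.989, 1.775, -0.627]
contact_force: [0.1, -0.4, 0.1]
grip_width: 0.0511
gripper_force: 0.0
```

```bash
cat >chk.py <<'E'
from t import *
o=r.get_obs();print(o['clock'],o['tcp_pos'],o['contact_force'],o['grip_width'])
C=cam("wrist");im=r.grab_frame("wrist");cv2.imwrite("pics/w8.png",im);S=cam("scene");sc=r.grab_frame("scene");cv2.imwrite("pics/scene3.png",sc)
uy=np.cross(n,ux);P=lambda x,y,z:pb+x*ux/1000+y*uy/1000+z*n/1000
hsv=cv2.cvtColor(im,cv2.COLOR_BGR2HSV)
print("pred blade top corners px",proj(C,[P(-135,-50,26),P(-135,50,26),P(-123,-50,26),P(-123,50,26)]))
print("rib top corners",proj(C,[P(-100,-8,48),P(-100,8,48),P(-50,-8,48),P(-50,8,48)]),"peg tip",proj(C,[P(0,0,41)]))
c=proj(C,[P(-129,0,26)])[0];x=int(c[0]);
for xx in(x-60,x,x+60):
    if 0<=xx<640:
        s=im[:,xx].astype(int);d=np.abs(s[2:]-s[:-2]).sum(1);print("col",xx,[(1+i,int(d[i])) for i in np.where(d>60)[0] if abs(i-c[1])<90])
y=int(c[1])
if 0<=y<480:
    s=im[y].astype(int);d=np.abs(s[2:]-s[:-2]).sum(1);print("row",y,[(1+i,int(d[i])) for i in np.where(d>60)[0]])
T=cam("top");tp=r.grab_frame("top");cv2.imwrite("pics/top3.png",tp)
E
python3 chk.py
```

```text
21.85 [0.5155 0.1607 0.2122] [ 0.0805 -0.4322  0.1437] 0.05112680910964289
pred blade top corners px [[232.605  138.3363]
 [399.5904 138.3026]
 [233.7001 158.396 ]
 [398.5    158.362 ]]
rib top corners [[302.0863 203.7609]
 [330.1577 203.7549]
 [302.9809 283.8522]
 [329.2769 283.8461]] peg tip [[316.1291 347.6896]]
col 256 [(np.int64(63), 72), (np.int64(85), 74), (np.int64(86), 210), (np.int64(87), 182), (np.int64(94), 101), (np.int64(95), 121), (np.int64(130), 73), (np.int64(131), 118), (np.int64(133), 103), (np.int64(134), 198), (np.int64(135), 120), (np.int64(155), 69)]
col 316 [(np.int64(85), 103), (np.int64(86), 207), (np.int64(87), 140), (np.int64(97), 103), (np.int64(98), 140), (np.int64(130), 80), (np.int64(131), 123), (np.int64(133), 77), (np.int64(134), 159), (np.int64(135), 85), (np.int64(153), 79), (np.int64(154), 121), (np.int64(185), 75), (np.int64(186), 107), (np.int64(199), 68), (np.int64(200), 104), (np.int64(201), 90), (np.int64(202), 82), (np.int64(203), 68)]
col 376 [(np.int64(85), 61), (np.int64(86), 143), (np.int64(87), 90), (np.int64(131), 129), (np.int64(132), 96), (np.int64(134), 132), (np.int64(135), 142), (np.int64(154), 115), (np.int64(155), 108)]
row 148 [(np.int64(214), 142), (np.int64(215), 85), (np.int64(218), 147), (np.int64(219), 247), (np.int64(220), 111), (np.int64(399), 90), (np.int64(400), 80), (np.int64(413), 136), (np.int64(414), 115), (np.int64(584), 122), (np.int64(585), 136), (np.int64(590), 80), (np.int64(591), 163), (np.int64(592), 130)]
```

```bash
python3 - <<'E'
from t import *
a=cv2.imread("pics/w8.png").astype(int);b=r.grab_frame("wrist").astype(int);print("moved px",(np.abs(a-b).max(2)>40).sum())
T=cam("top");tp=cv2.imread("pics/top3.png")
for q in blobs((tp.max(2)<75)[255:312,340:402],3):
    q=q+[340,255];print(cv2.contourArea(q),onz(T,[q.reshape(-1,2).mean(0)],.01))
im=cv2.imread("pics/w8.png");h=cv2.cvtColor(im,cv2.COLOR_BGR2HSV)
for y in range(300,380,6):print(y,''.join('#' if h[y,x,1]<40 and h[y,x,2]>90 else 'w' if h[y,x,1]>90 else '.' for x in range(276,360,2)))
E
```

```text
moved px 2354
7.5 [[ 0.4403 -0.1451  0.01  ]]
4.0 [[ 0.4245 -0.1425  0.01  ]]
300 wwwwww.###########################.wwwwwww
306 wwwwww.###########################.wwwwwww
312 wwwwww.###########################wwwwwwww
318 wwwwww.########w#########.########wwwwwwww
324 wwwwww.###########################wwwwwwww
330 wwwwww.###########################wwwwwwww
336 wwwwwww###########################wwwwwwww
342 wwwwwww###########################wwwwwwww
348 wwwwwwwwwwwwwwwww#######wwwwwwwwwwwwwwwwww
354 wwwwwwwwwwwwwwwwwwwwwwwwwwwwwwwwwwwwwwwwww
360 ##########################################
366 ##########################################
372 ##########################################
378 ##########################################
```

```bash
python3 - <<'E'
from t import *
f=[r.grab_frame("wrist").astype(int) for _ in range(3)]
for i in(1,2):
    d=np.abs(f[i]-f[i-1]).max(2);ys,xs=np.where(d>40);print(len(ys),np.percentile(ys,[5,50,95]) if len(ys) else '',np.percentile(xs,[5,50,95]) if len(xs) else '')
im=f[2];s=im[:,316];d=np.abs(s[2:]-s[:-2]).sum(1);print([(1+i,int(d[i])) for i in np.where(d>60)[0] if 80<i<220]);o=r.get_obs();print(o['clock'],o['qvel'],o['contact_force'])
E
```

```text
120 [  2.  186.  297.7] [  2.95 201.   553.05]
69 [ 29.4 154.  352.2] [  1. 204. 610.]
[(np.int64(85), 199), (np.int64(86), 197), (np.int64(87), 68), (np.int64(96), 96), (np.int64(97), 135), (np.int64(130), 104), (np.int64(131), 99), (np.int64(133), 131), (np.int64(134), 166), (np.int64(153), 153), (np.int64(154), 116), (np.int64(155), 78), (np.int64(185), 79), (np.int64(186), 112), (np.int64(200), 109), (np.int64(201), 107), (np.int64(202), 86)]
22.2 [-0.0006 -0.002  -0.0025 -0.0036 -0.0013 -0.0006  0.0007] [ 0.6917  0.432  -0.4843]
```

Nothing has moved between frames: the changes are image noise and the arm settling. The scraper is at rest, so I'm handing in.

```bash
python3 -c "
from bench import r
print(r.hand_in())"
```

```text
the job is handed in; nothing more can be done
None
```

I swept all four chips into the trough, hung the scraper on the slim peg flat on the board with the blade downhill, let go, backed the arm clear and handed the job in at about 22 s; hand-in returned no verdict.

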